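# Set two battens to the length stop for one saw cut

### The arm

A 6-joint arm with a two-finger parallel gripper is mounted at the origin on the work surface. World frame = base frame: x ahead of the robot, y to its left, z up, the work surface at z = 0. Lengths are in m, angles in rad, forces in N, time in s.
With the tool pointing down it reaches from about 0.35 to 0.85 m from the base axis. Payload 8.1 kg.
Tool frame: the origin (TCP) lies midway between the tips of the shut fingers; the grasp point (between the pads) lies 19 mm behind it (robot.tcp_to_grasp is the distance from the TCP to the grasp point, in m); x points along the fingers, y is the direction in which the jaws open and shut, and the axes are right-handed (so a half turn about x gives the same grasp; the last joint's range is limited). The gripper opens to 93 mm and grips with 3 to 60 N. Pads are 15 mm wide; open, the fingers measure 128 mm over their backs; the gripper's body (75 mm by 188 mm) begins 65 mm behind the grasp point.
Start: joints at [1.187, 0.13, 1.488, -0, 1.523, -0.085], TCP at [0.177, 0.573, 0.219] pointing down, gripper open.
Joint ranges: [-2.96, 2.96], [-0.89, 2.26], [0.02, 2.5], [-1.34, 4.48], [0, 2.73], [-2.66, 2.66]. Speed limits (rad/s): [2.39, 2.39, 2.79, 3.14, 3.14, 3.14].

### API

Orientations are given as a rotation vector (axis times angle).
In Python, from plant import robot gives the robot as it stands.
- The arm moves only by the tool play_rows, never from a script. Its argument "plan" is a list of rows, each an object with "slide": the shift along the world's x, y, z as a fraction of full scale, a list of three; "roll": the turn about the world's z as a fraction of full scale; "fingers": the gripper command: -1 is shut, 1 is fully open, values between are in proportion. A call has 1 to 20 rows; each row shifts and turns the commanded pose from where the row before left it; what a row does not reach is not made up. Full scale, the value 1, is 30 mm for a shift and 8 degrees for a turn. A row lasts 1/8 s, in which the tool goes at most 62.5 mm and 10.7 degrees, less where a joint would pass 70% of its speed; a pose out of reach is approached as far as the arm can. A call with a number of a shift or a turn outside -1 to 1 is refused whole. A call with a gripper value outside its range is refused whole. The fingers move at their own pace and stop on an object; "squeeze" is the grip in N (left out, the last holds). Time passes only in rows, so rows that do not move let the fingers close. It gives the time, the measured TCP pose, the force and the opening at its end, in the units of the state.
- robot.read_state(): the state, without advancing time (a new reading comes with each control period).
- robot.read_camera(name): name is "scene" or "top" or "wrist"; returns the picture (420x560x3 uint8, red, green, blue); there is no depth.
- robot.get_calibration(name): a dict with "fx", "fy", "cx", "cy" (pixels), "distortion" ([k1, k2, p1, p2, k3] as OpenCV has them; the pictures are not rectified), "R" (3x3) and "t" (3): a world point X has camera coordinates R X + t; the wrist camera has in their place "T_tool_cam" (4x4, takes a point from camera to tool coordinates, whose origin is the TCP and whose axes are the tool frame's). Camera axes: x right, y down, z forward; pixel columns grow to the right and rows downward; lengths in m; the calibration is good to about 2 mm. A picture is of the moment at which its call begins: read the wrist's pose just before it. get_calibration takes no time and is no camera call.
- robot.close_job(): hands the job in, once; it reports no verdict.
Trained networks look in the newest picture that a camera, given by its name, has taken for a name from the list of things; names that differ only in an ending like _2 or _b are one class to them, and where a whole thing is asked for, a point or a joint stands for the part that bears it (a point fixed in the world has none). Each returns a list of dicts, best first, with "p" (0 to 1); they miss things now and then, are a little off and sometimes report something else, mostly with a low value. They report only what shows in the picture. A call takes as long as a camera call.
- robot.boxes_of(camera, target): "extent" ([centre column, centre row, width, height] in pixels, round what is visible of it).
- robot.regions_of(camera, target): "region" (420x560 bool, what is visible of it) and "extent" ([centre column, centre row, width, height] in pixels, round what is visible of it).
- robot.mark_of(camera, target): "point" ([column, row] in pixels: a listed point, or the origin of a listed thing).
The state is a dict: "t": time; "q": joint angles; "dq": joint speeds; "joint_torque": joint torques, N m; "tool_pos": TCP position; "orientation": TCP orientation; "force": force on the tool from outside, world axes, zero at the start; "wrist_torque": the same for the moment, N m; "opening": finger opening in m.
Only numpy, scipy, OpenCV 4.12 (cv2) and the standard library are available. Lean on these libraries where they do the work, as an engineer would, in place of code of your own. Each camera call takes 0.05 s, during which the arm holds its last target.

### The job

Get the two battens on the cutting board ready to be sawn to length together: push them back side by side so that one lies flat along the fence and the other flat along the first, and push their right-hand ends up against the length stop. Slide them along the board with your fingertips, without picking them up or tipping them over, and leave the other things on and around the board where they are.

Things in the scene. Friction and masses are not known exactly. Their poses are not given: they have to be found in the camera images.
- cutting_board: fixed dark plywood base 240 (x) x 520 (y) x 18 mm with an aluminium fence along its far edge. Origin: centre of the base's underside; x points away from the robot to the fence, y left along the fence. Top of base: z = 18 mm. Fence face: plane x = +95 mm, top at z = 53 mm, 25 mm thick, whole width; a thin saw slot through it at y = +30 mm
- length_stop: fixed aluminium plate hanging in front of the fence, square to it: 75 mm long (x), 10 thick (y), 2 to 33 mm above the base; black knob on the fence above it, top 60 mm above the base. Origin: corner of fence face and stop face, at the base's top; axes as the board's. Stop face: plane y = 0, looks to +y (left, to the battens); plate spans x = -75 to 0 mm
- far_batten: farther of two equal loose pale-wood battens on the cutting board, 250 (y) x 34 (x) x 24 mm (z), 0.1 to 0.2 kg. Origin: centre of its underside; y along its length to the left end, x across, to the fence. Starts turned up to 0.08 rad from the fence's line, its right end about 20 to 80 mm short of the stop, its middle 13 to 38 mm clear of the fence. Slides with plain friction, below its own weight
- near_batten: nearer of two equal loose pale-wood battens on the cutting board, 250 (y) x 34 (x) x 24 mm (z), 0.1 to 0.2 kg. Origin: centre of its underside; y along its length to the left end, x across, to the fence. Starts turned up to 0.08 rad from the fence's line, its right end about 20 to 80 mm short of the stop, its middle 26 to 71 mm clear of the other. Slides with plain friction, below its own weight
- far_batten_right_end (a point): centre of the right-hand end face of the farther batten (the end that goes to the stop), 12 mm above its underside; axes as the batten's
- far_batten_left_end (a point): centre of the left-hand end face of the farther batten (the free end, beyond which it is open), 12 mm above its underside; axes as the batten's
- near_batten_right_end (a point): centre of the right-hand end face of the nearer batten (the end that goes to the stop), 12 mm above its underside; axes as the batten's
- near_batten_left_end (a point): centre of the left-hand end face of the nearer batten (the free end, beyond which it is open), 12 mm above its underside; axes as the batten's
- offcut: Leave alone: loose pale-wood offcut 34 x 28 x 24 mm (x, y, z) on the left front corner of the cutting board. Origin: centre of its underside
- pencil: Leave alone: pencil 175 mm long, 8 mm thick, lying on the cutting board to the right of the stop, across the board. Origin: under its middle; x along its length
- pull_saw: Leave alone: pull saw lying on the bench behind the fence, along y: handle 20 x 22 mm from y = -295 to -25 mm, blade 46 mm wide from there to y = +255 mm. Origin: on the bench, where handle and blade meet
- try_square: Leave alone: try square lying on the bench to the left of the cutting board: dark wooden stock 22 x 120 x 16 mm from the origin to -y, steel blade 35 mm wide to x = +180 mm. Origin: on the bench, at the outer end of the stock
- tape_measure: Leave alone: grey tape measure, 62 x 66 x 34 mm, on the bench to the left of the cutting board. Origin: centre of its underside
- glue_bottle: Leave alone: white glue bottle, 60 mm across, 170 mm high, standing on the bench to the right of the cutting board. Origin: centre of its underside
- bench_brush: Leave alone: bench brush 280 x 30 x 49 mm lying on the bench to the right of the cutting board, its length along x. Origin: under its middle

How it is judged:
At the end, for the whole second after the job is handed in: Both battens lie flat on the board and at rest; the far one's whole length is within 2.5 mm of the fence, the near one's whole length within 4 mm of where it lies if there are no gaps, and both right-hand ends are within 2.5 mm of the stop face (x of far_batten_right_end in the frame of cutting_board between 0.0755 and 0.0805 m and x of far_batten_left_end in the frame of cutting_board between 0.0755 and 0.0805 m and y of far_batten_right_end in the frame of length_stop between -0.0025 and 0.0025 m and z of each of far_batten, near_batten in the frame of cutting_board below 0.0205 m and angle between each of far_batten, near_batten's own z axis and vertical below 0.05 rad and linear speed of each of far_batten, near_batten below 0.01 m/s and x of near_batten_right_end in the frame of cutting_board between 0.04 and 0.0465 m and x of near_batten_left_end in the frame of cutting_board between 0.04 and 0.0465 m and y of near_batten_right_end in the frame of length_stop between -0.0025 and 0.0025 m); the robot touches nothing.
It fails at once if a batten is lifted off the cutting board (more than 8 mm) (z of any of far_batten, near_batten in the frame of cutting_board above 0.026 m).
It fails at once if a batten is tipped up or rolled onto another face (angle between any of far_batten, near_batten's own z axis and vertical above 0.35 rad).
It fails at once if the offcut or the pencil on the cutting board is shifted more than 15 mm (distance of any of offcut, pencil from where it was at the start of the episode above 0.015 m).
It fails at once if a tool, the tape measure, the brush or the glue bottle on the bench is shifted more than 15 mm (distance of any of pull_saw, try_square, tape_measure, glue_bottle, bench_brush from where it was at the start of the episode above 0.015 m).
It also fails if it takes over 51 s, if anything falls off the work surface, if the arm or the gripper's body presses on something with over 40 N, if the wrist force passes 120 N, or if a joint passes its speed limit or range.

## Working session

There is one attempt and no reset: what is moved stays moved. The work goes in short steps, Python scripts to look and compute and a tool call to move; the robot and the scene stay as the last step left them, time stands still between calls to the robot, and variables do not carry over. Pictures are saved under pics/ and viewed, and the job is handed in when it is done.

Besides the shell and the picture viewer there is one more tool, called after ">>>" as name(argument=value, ...), one argument or row to a line, values as JSON. play_rows: Moves the arm, as the interface text tells. Its arguments: {"type":"object","properties":{"plan":{"type":"array","items":{"type":"object","properties":{"slide":{"type":"array","items":{"type":"number","minimum":-1,"maximum":1}},"roll":{"type":"number","minimum":-1,"maximum":1},"fingers":{"type":"number"}}}},"squeeze":{"type":"number"}},"required":["plan"]}

```bash
mkdir -p pics; ls
python3 - <<'E'
from plant import robot
import cv2
s=robot.read_state();print({k:s[k] for k in('t','tool_pos','orientation','force','opening')})
for c in("scene","top"):
    im=robot.read_camera(c);cv2.imwrite(f"pics/{c}0.png",im[:,:,::-1]); k=robot.get_calibration(c);print(c,k)
print(robot.get_calibration("wrist"))
E
```

```text
pics
{'t': 0.0, 'tool_pos': array([0.17640566, 0.57290197, 0.21757713]), 'orientation': array([ 0.23315441,  1.55846047, -0.23594998]), 'force': array([ 0.13617111, -0.75115656,  0.18921749]), 'opening': 0.09299356773836173}
scene {'fx': 451.93512128559394, 'fy': 451.93512128559394, 'cx': 278.0048283729257, 'cy': 203.34468457238657, 'distortion': array([-0.07076383,  0.        ,  0.        ,  0.        ,  0.        ]), 'R': array([[ 0.8512488 ,  0.52450797, -0.01633622],
       [ 0.32243453, -0.54734813, -0.77229917],
       [-0.41401867,  0.65215138, -0.63504891]]), 't': array([-0.40722791, -0.13973152,  1.69025663])}
top {'fx': 467.42658470335795, 'fy': 467.42658470335795, 'cx': 280.96667625212297, 'cy': 211.35390865253993, 'distortion': array([-0.05151021,  0.        ,  0.        ,  0.        ,  0.        ]), 'R': array([[ 2.91970735e-04, -9.99997568e-01,  2.18601531e-03],
       [-9.94463182e-01, -5.20071293e-04, -1.05084297e-01],
       [ 1.05085178e-01, -2.14323021e-03, -9.94460915e-01]]), 't': array([-0.03334028,  0.54669377,  1.22224947])}
{'fx': 330.9885781689507, 'fy': 330.9885781689507, 'cx': 283.1472522172791, 'cy': 206.2031675573724, 'distortion': array([-0.00274338,  0.        ,  0.        ,  0.        ,  0.        ]), 'T_tool_cam': array([[-3.79254525e-04, -2.58532987e-01,  9.66002355e-01,
        -1.64578999e-01],
       [ 9.99998802e-01, -1.54766143e-03, -2.16018748e-05,
         2.73380185e-04],
       [ 1.50062939e-03,  9.66001190e-01,  2.58533264e-01,
        -7.06365039e-02],
       [ 0.00000000e+00,  0.00000000e+00,  0.00000000e+00,
         1.00000000e+00]])}
```

View pics/top0.png

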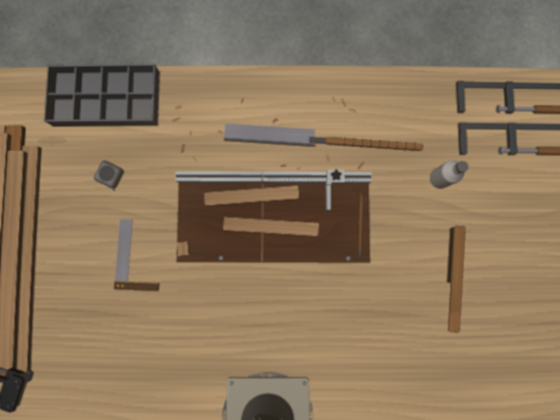

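View pics/scene0.png

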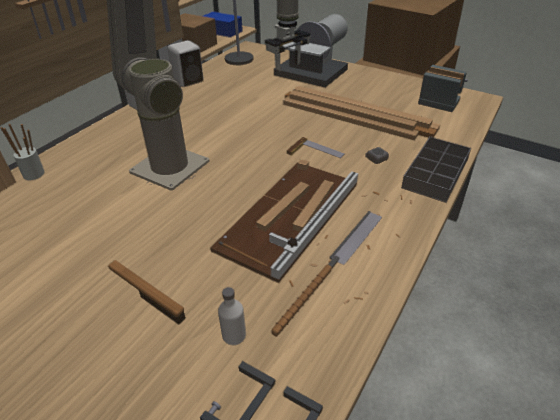

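The top picture shows the board (cols 177-370, rows 172-262), far batten around (251,195), near batten around (271,227), stop at col 328. The scene view agrees. Now I'll measure them.

```bash
cat > h.py <<'E'
import numpy as np, cv2
from plant import robot
def ray(c,px,z):
    k=robot.get_calibration(c); K=np.array([[k['fx'],0,k['cx']],[0,k['fy'],k['cy']],[0,0,1]])
    R,t=k['R'],k['t']
    p=cv2.undistortPoints(np.float64(px).reshape(-1,1,2),K,k['distortion']).reshape(-1,2)
    d=np.c_[p,np.ones(len(p))]@R; o=-R.T@t
    return o+d*((z-o[2])/d[:,2])[:,None]
def proj(c,X):
    k=robot.get_calibration(c); K=np.array([[k['fx'],0,k['cx']],[0,k['fy'],k['cy']],[0,0,1]])
    return cv2.projectPoints(np.float64(X).reshape(-1,1,3),cv2.Rodrigues(k['R'])[0],k['t'],K,k['distortion'])[0].reshape(-1,2)
E
python3 - <<'E'
from h import *
np.set_printoptions(precision=4,suppress=True)
im=robot.read_camera("top")
for n,z in(("far_batten",.042),("near_batten",.042),("offcut",.042),("cutting_board",.018)):
    for r in robot.regions_of("top",n)[:2]:
        m=r["region"].astype(np.uint8)
        c=max(cv2.findContours(m,0,1)[0],key=cv2.contourArea).reshape(-1,2)
        W=ray("top",c,z)[:,:2]
        rr=cv2.minAreaRect((W*1000).astype(np.float32)); print(n,r["p"],r["extent"],rr);print(cv2.boxPoints(rr).round(1).tolist())
for n,z in(("far_batten_right_end",.03),("far_batten_left_end",.03),("near_batten_right_end",.03),("near_batten_left_end",.03),("length_stop",.018),("cutting_board",0),("pencil",.018),("offcut",.018)):
    for r in robot.mark_of("top",n)[:2]: print(n,r["p"],r["point"],ray("top",r["point"],z))
print(robot.read_state()['t'])
b=cv2.resize(im[160:275,165:385],None,fx=3.6,fy=3.6,interpolation=cv2.INTER_CUBIC);cv2.imwrite("pics/crop1.png",b[:,:,::-1])
E
```

```text
far_batten 0.66 [250.2, 198.2, 96.7, 18.6] ((586.0947265625, 46.070579528808594), (41.71303939819336, 250.92860412597656), 3.6978936195373535)
[[557.2000122070312, 169.89999389648438], [573.4000244140625, -80.5], [615.0, -77.80000305175781], [598.7999877929688, 172.60000610351562]]
near_batten 0.56 [269.9, 227.4, 92.9, 18.9] ((505.3630065917969, -5.4685211181640625), (247.78756713867188, 39.31072235107422), 86.0125503540039)
[[477.1000061035156, -127.69999694824219], [516.4000244140625, -130.39999389648438], [533.5999755859375, 116.80000305175781], [494.3999938964844, 119.5]]
offcut 0.66 [183.2, 248.4, 16.3, 14.8] ((446.9207458496094, 226.05459594726562), (34.3309440612793, 34.3832893371582), 1.1126354932785034)
[[429.3999938964844, 242.89999389648438], [430.1000061035156, 208.5], [464.3999938964844, 209.1999969482422], [463.70001220703125, 243.60000610351562]]
cutting_board 0.74 [275.2, 218.6, 193.0, 93.1] ((535.078369140625, -12.773712158203125), (247.09255981445312, 527.0458984375), 0.027348659932613373)
[[411.3999938964844, 250.6999969482422], [411.70001220703125, -276.3999938964
[... 271 characters left out ...]
2.5, -560.5999755859375], [708.5, -533.0], [656.4000244140625, -427.0]]
far_batten_right_end 0.8 [298.9, 195.5] [[ 0.5894 -0.0812  0.03  ]]
far_batten_right_end 0.69 [269.7, 224.4] [[ 0.5116 -0.0031  0.03  ]]
far_batten_left_end 0.75 [205.3, 197.5] [[0.5839 0.1701 0.03  ]]
near_batten_right_end 0.89 [315.7, 232.5] [[ 0.49   -0.1256  0.03  ]]
near_batten_left_end 0.84 [222.9, 222.2] [[0.5174 0.1219 0.03  ]]
length_stop 0.72 [320.3, 185.3] [[ 0.6191 -0.14    0.018 ]]
length_stop 0.45 [253.0, 196.4] [[0.5886 0.0426 0.018 ]]
cutting_board 0.97 [272.7, 218.1] [[ 0.5312 -0.0106  0.    ]]
pencil 0.59 [361.7, 223.4] [[ 0.5153 -0.251   0.018 ]]
offcut 0.43 [184.2, 249.1] [[0.4459 0.2264 0.018 ]]
0.75
```

View pics/crop1.png

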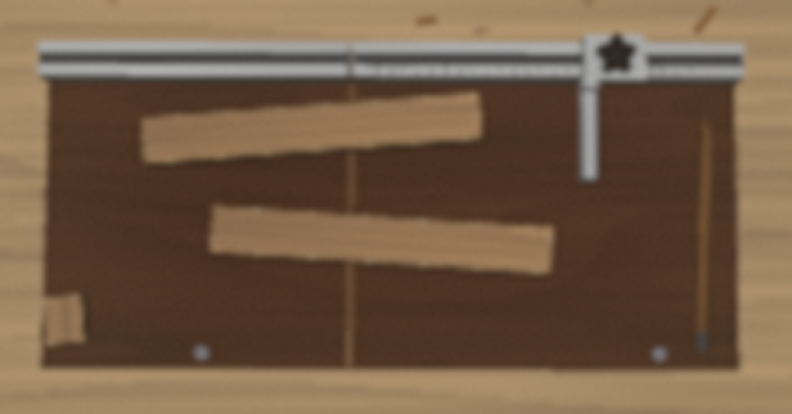

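The crop shows the far batten sloping up to the right and the near one sloping down to the right. They are about 40 mm apart, and neither has reached the stop. Next I'll work out the tool heading and the stop and fence lines.

Run:
```python
from h import *
np.set_printoptions(precision=4,suppress=True)
from scipy.spatial.transform import Rotation as R
print(R.from_rotvec(robot.read_state()['orientation']).as_matrix())
o=np.array([165,160])
def w(c,r,z): return ray("top",[[c/3.6+165-.36,r/3.6+160-.36]],z)[0]
print("near edge L/R",w(42,367,.018),w(738,368,.018))
print("fence top front edges",w(40,80,.018),w(740,80,.018),w(200,66,.053),w(700,66,.053))
print("stop face top L",w(580,130,.051),w(580,180,.051),w(599,180,.051))
print("slot",w(350,360,.018),w(351,100,.018))
```

```text
[[ 0.      0.2944  0.9557]
 [ 0.      0.9557 -0.2944]
 [-1.      0.0001  0.    ]]
near edge L/R [0.4125 0.247  0.018 ] [ 0.412  -0.2706  0.018 ]
fence top front edges [0.6285 0.2535 0.018 ] [ 0.6288 -0.2763  0.018 ] [0.6329 0.1278 0.053 ] [ 0.6332 -0.2401  0.053 ]
stop face top L [ 0.5859 -0.1513  0.051 ] [ 0.549  -0.1509  0.051 ] [ 0.549  -0.1648  0.051 ]
slot [0.4181 0.0179 0.018 ] [0.6132 0.018  0.018 ]
```

>>> play_rows(
  plan=[
    {"slide": [0.69,-0.978,0],"roll": 0.119,"fingers": 1},
    {"slide": [0.69,-0.978,0],"roll": 0.119,"fingers": 1},
    {"slide": [0.69,-0.978,0],"roll": 0.119,"fingers": 1},
    {"slide": [0.69,-0.978,0],"roll": 0.119,"fingers": 1},
    {"slide": [0.69,-0.978,0],"roll": 0.119,"fingers": 1},
    {"slide": [0.69,-0.978,0],"roll": 0.119,"fingers": 1},
    {"slide": [0.69,-0.978,0],"roll": 0.119,"fingers": 1},
    {"slide": [0.69,-0.978,0],"roll": 0.119,"fingers": 1},
    {"slide": [0.69,-0.978,0],"roll": 0.119,"fingers": 1},
    {"slide": [0.69,-0.978,0],"roll": 0.119,"fingers": 1},
    {"slide": [0.69,-0.978,0],"roll": 0.119,"fingers": 1},
    {"slide": [0.69,-0.978,0],"roll": 0.119,"fingers": 1},
    {"slide": [0.69,-0.978,0],"roll": 0.119,"fingers": 1},
    {"slide": [0.69,-0.978,0],"roll": 0.119,"fingers": 1},
    {"slide": [0.69,-0.978,0],"roll": 0.119,"fingers": 1},
    {"slide": [0.69,-0.978,0],"roll": 0.119,"fingers": 1},
    {"slide": [0.69,-0.978,0],"roll": 0.119,"fingers": 1},
    {"slide": [0.69,-0.978,0],"roll": 0.119,"fingers": 1},
  ],
)

```text
t: 3.0
tool_pos: [0.5498, 0.0442, 0.2187]
orientation: [-0.001, 1.57, 0.001]
force: [0.3, -0.4, 0.5]
opening: 0.0931
```

Run:
```python
from h import *
from scipy.spatial.transform import Rotation as R
np.set_printoptions(precision=4,suppress=True)
s=robot.read_state()
im=robot.read_camera("wrist").copy()
k=robot.get_calibration("wrist");T=np.eye(4);T[:3,:3]=R.from_rotvec(s['orientation']).as_matrix();T[:3,3]=s['tool_pos']
C=np.linalg.inv(T@k['T_tool_cam']);K=np.array([[k['fx'],0,k['cx']],[0,k['fy'],k['cy']],[0,0,1]])
P=np.array([[.55,.10,.042],[.55,-.01,.042],[.55,.1,.018],[.55,-.01,.018],[.627,.05,.018],[.627,-.05,.018],[.627,-.15,.018]])
u=cv2.projectPoints(P,cv2.Rodrigues(C[:3,:3])[0],C[:3,3],K,k['distortion'])[0].reshape(-1,2);print(u)
for a in u: cv2.circle(im,tuple(int(v) for v in a),3,(255,0,0),-1)
cv2.imwrite("pics/w1.png",im[:,:,::-1])
```

```text
[[336.1537 187.1523]
 [231.5352 187.2412]
 [332.8353 182.8011]
 [234.7504 182.8843]
 [288.0438 246.9685]
 [203.428  247.0365]
 [118.891  247.0898]]
```

View pics/w1.png

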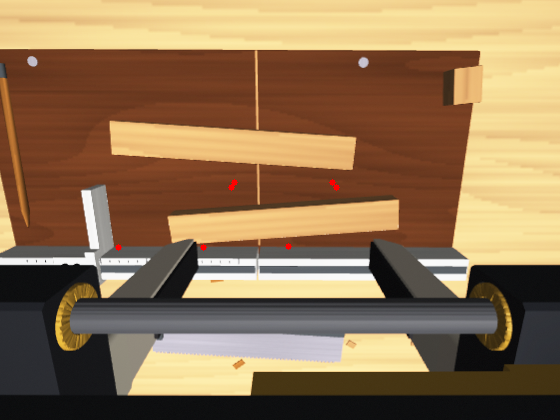

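The dots for the fingertip spots, (232,187) and (336,187), lie in the gap between the battens, so it's clear to descend.

>>> play_rows(
  plan=[
    {"slide": [0,0,-1],"fingers": 1},
    {"slide": [0,0,-1],"fingers": 1},
    {"slide": [0,0,-1],"fingers": 1},
    {"slide": [0,0,-1],"fingers": 1},
    {"slide": [0,0,-1],"fingers": 1},
    {"slide": [0,0,-1],"fingers": 1},
    {"slide": [0,0,-0.5],"fingers": 1},
    {"slide": [0.17,0,0],"fingers": 1},
    {"slide": [0.17,0,0],"fingers": 1},
    {"slide": [0.17,0,0],"fingers": 1},
    {"slide": [0.17,0,0],"fingers": 1},
  ],
)

```text
$.plan[0]: bad value
```

>>> play_rows(
  plan=[
    {"slide": [0.15,0,0],"fingers": 1},
    {"slide": [0.1,0,0],"fingers": 1},
    {"slide": [0.1,0,0],"fingers": 1},
  ],
)

```text
$.plan[0]: bad value
```

>>> play_rows(
  plan=[
    {"slide": [0,0,-1],"roll": 0,"fingers": 1},
    {"slide": [0,0,-1],"roll": 0,"fingers": 1},
    {"slide": [0,0,-1],"roll": 0,"fingers": 1},
    {"slide": [0,0,-1],"roll": 0,"fingers": 1},
    {"slide": [0,0,-1],"roll": 0,"fingers": 1},
    {"slide": [0,0,-1],"roll": 0,"fingers": 1},
    {"slide": [0,0,-0.5],"roll": 0,"fingers": 1},
    {"slide": [0.17,0,0],"roll": 0,"fingers": 1},
    {"slide": [0.17,0,0],"roll": 0,"fingers": 1},
    {"slide": [0.17,0,0],"roll": 0,"fingers": 1},
  ],
)

```text
t: 4.3
tool_pos: [0.5661, 0.0453, 0.0252]
orientation: [-0.0, 1.568, 0.0]
force: [-0.8, 0.0, 1.1]
opening: 0.093
```

>>> play_rows(
  plan=[
    {"slide": [0.15,0,-0.08],"roll": 0,"fingers": 1},
    {"slide": [0.15,0,0],"roll": 0,"fingers": 1},
    {"slide": [0.1,0,0],"roll": 0,"fingers": 1},
    {"slide": [0.1,0,0],"roll": 0,"fingers": 1},
  ],
)

```text
t: 4.8
tool_pos: [0.5796, 0.0453, 0.0212]
orientation: [-0.0, 1.571, 0.0]
force: [-2.1, 0.7, 0.9]
opening: 0.0931
```

>>> play_rows(
  plan=[
    {"slide": [0.07,0,0],"roll": 0,"fingers": 1},
    {"slide": [0.07,0,0],"roll": 0,"fingers": 1},
    {"slide": [0.07,0,0],"roll": 0,"fingers": 1},
  ],
)

```text
t: 5.18
tool_pos: [0.5827, 0.0453, 0.0208]
orientation: [0.0, 1.578, -0.001]
force: [-20.9, 0.8, 17.0]
opening: 0.0931
```

>>> play_rows(
  plan=[
    {"slide": [-0.33,0,0],"roll": 0,"fingers": 1},
    {"slide": [0,0,1],"roll": 0,"fingers": 1},
    {"slide": [0,0,1],"roll": 0,"fingers": -1},
    {"slide": [0.2,0.95,0],"roll": 0,"fingers": -1},
    {"slide": [0.2,0.95,0],"roll": 0,"fingers": -1},
    {"slide": [0.2,0.95,0],"roll": 0,"fingers": -1},
    {"slide": [0.2,0.95,0],"roll": 0,"fingers": -1},
    {"slide": [0.2,0.95,0],"roll": 0,"fingers": -1},
    {"slide": [0.2,0.95,0],"roll": 0,"fingers": -1},
    {"slide": [0,0,0],"roll": 0,"fingers": -1},
  ],
  squeeze=40,
)

```text
t: 6.42
tool_pos: [0.612, 0.2182, 0.0812]
orientation: [-0.002, 1.57, 0.003]
force: [0.4, -0.7, -0.5]
opening: 0.0177
```

Run:
```python
from h import *
np.set_printoptions(precision=4,suppress=True)
im=robot.read_camera("top")
s=robot.read_state();print(s['t'],s['tool_pos'],s['opening'])
for r in robot.mark_of("top","far_batten_left_end")[:2]: print(r["p"],r["point"],ray("top",r["point"],.03))
b=cv2.resize(im[160:275,165:385],None,fx=3.6,fy=3.6,interpolation=cv2.INTER_CUBIC);cv2.imwrite("pics/crop2.png",b[:,:,::-1])
```

```text
6.475 [0.6118 0.2169 0.0811] 0.013471382170570015
0.75 [207.5, 189.1] [[0.6067 0.1646 0.03  ]]
```

View pics/crop2.png

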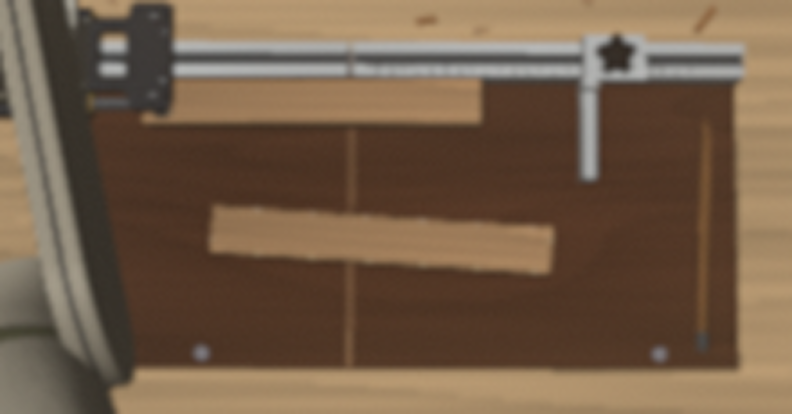

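The far batten lies flush along the fence, with its right end at crop column 482 and the stop face at 580. Next I'll push its left end.

>>> play_rows(
  plan=[
    {"slide": [-0.1,0,-1],"roll": 0,"fingers": -1},
    {"slide": [0,0,-0.95],"roll": 0,"fingers": -1},
    {"slide": [0,-0.5,0],"roll": 0,"fingers": -1},
    {"slide": [0,-0.25,0],"roll": 0,"fingers": -1},
    {"slide": [0,-0.25,0],"roll": 0,"fingers": -1},
    {"slide": [0,-0.25,0],"roll": 0,"fingers": -1},
    {"slide": [0,-0.25,0],"roll": 0,"fingers": -1},
    {"slide": [0,-0.25,0],"roll": 0,"fingers": -1},
    {"slide": [0,-0.25,0],"roll": 0,"fingers": -1},
    {"slide": [0,-0.25,0],"roll": 0,"fingers": -1},
    {"slide": [0,-0.25,0],"roll": 0,"fingers": -1},
    {"slide": [0,-0.25,0],"roll": 0,"fingers": -1},
    {"slide": [0,-0.15,0],"roll": 0,"fingers": -1},
  ],
)

```text
t: 8.15
tool_pos: [0.6089, 0.1287, 0.0227]
orientation: [-0.0, 1.571, -0.0]
force: [-0.5, 1.7, 0.9]
opening: 0.0007
```

>>> play_rows(
  plan=[
    {"slide": [0,-0.1,0],"roll": 0,"fingers": -1},
    {"slide": [0,-0.1,0],"roll": 0,"fingers": -1},
    {"slide": [0,-0.07,0],"roll": 0,"fingers": -1},
  ],
)

```text
t: 8.52
tool_pos: [0.6089, 0.1211, 0.0227]
orientation: [-0.0, 1.571, 0.0]
force: [0.1, 1.9, 0.9]
opening: 0.0003
```

>>> play_rows(
  plan=[
    {"slide": [0,-0.07,0],"roll": 0,"fingers": -1},
    {"slide": [0,-0.07,0],"roll": 0,"fingers": -1},
    {"slide": [0,-0.05,0],"roll": 0,"fingers": -1},
  ],
)

```text
t: 8.9
tool_pos: [0.6089, 0.1154, 0.0227]
orientation: [-0.0, 1.571, 0.0]
force: [0.5, 1.0, 0.6]
opening: 0.0007
```

>>> play_rows(
  plan=[
    {"slide": [0,-0.07,0],"roll": 0,"fingers": -1},
    {"slide": [0,-0.05,0],"roll": 0,"fingers": -1},
    {"slide": [0,-0.05,0],"roll": 0,"fingers": -1},
  ],
)

```text
t: 9.28
tool_pos: [0.6089, 0.1103, 0.0227]
orientation: [-0.0, 1.571, 0.0]
force: [-0.5, 2.0, 2.3]
opening: 0.0007
```

Run:
```python
from h import *
im=robot.read_camera("top")
b=cv2.resize(im[160:275,165:385],None,fx=3.6,fy=3.6,interpolation=cv2.INTER_CUBIC);cv2.imwrite("pics/crop3.png",b[:,:,::-1])
```

```text
(no output)
```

View pics/crop3.png

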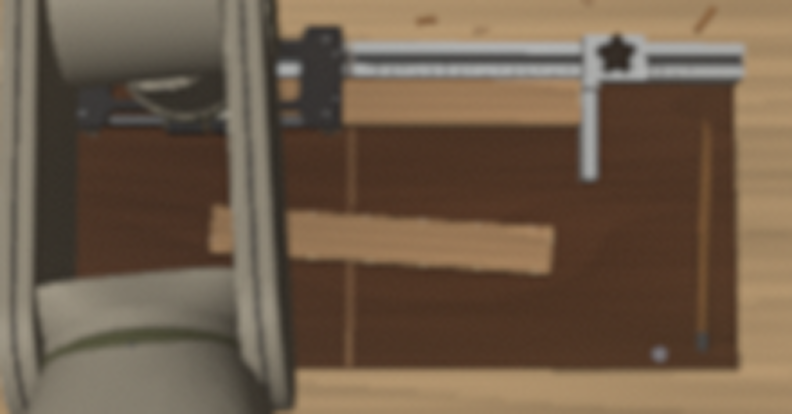

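The far batten is still flush and its right end is very near the stop. I'll keep pushing in small steps until contact.

>>> play_rows(
  plan=[
    {"slide": [0,-0.05,0],"roll": 0,"fingers": -1},
    {"slide": [0,-0.05,0],"roll": 0,"fingers": -1},
  ],
)

```text
t: 9.57
tool_pos: [0.6089, 0.1096, 0.0228]
orientation: [0.002, 1.571, 0.003]
force: [1.1, 14.5, -0.4]
opening: -0.0
```

>>> play_rows(
  plan=[
    {"slide": [0,0.4,0],"roll": 0,"fingers": -1},
    {"slide": [0,0,1],"roll": 0,"fingers": -1},
    {"slide": [0,0,1],"roll": 0,"fingers": 1},
    {"slide": [-0.84,-0.69,0],"roll": 0,"fingers": 1},
    {"slide": [-0.84,-0.69,0],"roll": 0,"fingers": 1},
    {"slide": [-0.84,-0.69,0],"roll": 0,"fingers": 1},
    {"slide": [-0.84,-0.69,0],"roll": 0,"fingers": 1},
    {"slide": [-0.84,-0.69,0],"roll": 0,"fingers": 1},
    {"slide": [-0.84,-0.69,0],"roll": 0,"fingers": 1},
    {"slide": [0,0,0],"roll": 0,"fingers": 1},
    {"slide": [0,0,-1],"roll": 0,"fingers": 1},
    {"slide": [0,0,-1],"roll": 0,"fingers": 1},
    {"slide": [0,0,0],"roll": 0,"fingers": 1},
  ],
)

```text
t: 11.2
tool_pos: [0.4559, -0.0041, 0.0206]
orientation: [-0.0, 1.576, 0.001]
force: [-0.8, -0.4, 1.2]
opening: 0.0931
```

>>> play_rows(
  plan=[
    {"slide": [0.22,0,0.05],"roll": 0,"fingers": 1},
    {"slide": [0.22,0,0],"roll": 0,"fingers": 1},
    {"slide": [0.22,0,0],"roll": 0,"fingers": 1},
    {"slide": [0.22,0,0],"roll": 0,"fingers": 1},
    {"slide": [0.22,0,0],"roll": 0,"fingers": 1},
    {"slide": [0.22,0,0],"roll": 0,"fingers": 1},
    {"slide": [0.22,0,0],"roll": 0,"fingers": 1},
    {"slide": [0.22,0,0],"roll": 0,"fingers": 1},
    {"slide": [0.22,0,0],"roll": 0,"fingers": 1},
    {"slide": [0.22,0,0],"roll": 0,"fingers": 1},
    {"slide": [0.22,0,0],"roll": 0,"fingers": 1},
    {"slide": [0.18,0,0],"roll": 0,"fingers": 1},
  ],
)

```text
t: 12.7
tool_pos: [0.5361, -0.0048, 0.0242]
orientation: [-0.0, 1.571, 0.0]
force: [-0.7, -0.4, 0.9]
opening: 0.0935
```

Run:
```python
from h import *
im=robot.read_camera("top")
b=cv2.resize(im[160:275,165:385],None,fx=3.6,fy=3.6,interpolation=cv2.INTER_CUBIC);cv2.imwrite("pics/crop4.png",b[:,:,::-1])
```

```text
(no output)
```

View pics/crop4.png

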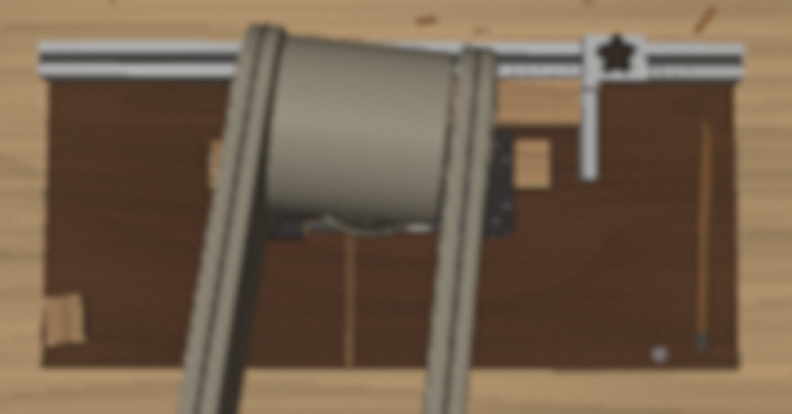

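The near batten is square now and about 10 mm from the far one, with its right end at crop (550,163), clear of the stop.

>>> play_rows(
  plan=[
    {"slide": [0.12,0,0],"roll": 0,"fingers": 1},
    {"slide": [0.1,0,0],"roll": 0,"fingers": 1},
    {"slide": [0.08,0,0],"roll": 0,"fingers": 1},
    {"slide": [0.07,0,0],"roll": 0,"fingers": 1},
  ],
)

```text
t: 13.25
tool_pos: [0.5469, -0.0048, 0.0242]
orientation: [-0.0, 1.571, 0.0]
force: [-0.7, -0.3, -0.4]
opening: 0.0929
```

>>> play_rows(
  plan=[
    {"slide": [0.06,0,0],"roll": 0,"fingers": 1},
    {"slide": [0.06,0,0],"roll": 0,"fingers": 1},
  ],
)

```text
t: 13.5
tool_pos: [0.5486, -0.0047, 0.024]
orientation: [0.0, 1.575, -0.0]
force: [-14.6, -0.3, 12.6]
opening: 0.0928
```

>>> play_rows(
  plan=[
    {"slide": [-0.33,0,0],"roll": 0,"fingers": 1},
    {"slide": [0,0,1],"roll": 0,"fingers": 1},
    {"slide": [0,0,1],"roll": 0,"fingers": -1},
    {"slide": [0.2,0.88,0],"roll": 0,"fingers": -1},
    {"slide": [0.2,0.88,0],"roll": 0,"fingers": -1},
    {"slide": [0.2,0.88,0],"roll": 0,"fingers": -1},
    {"slide": [0.2,0.88,0],"roll": 0,"fingers": -1},
    {"slide": [0.2,0.88,0],"roll": 0,"fingers": -1},
    {"slide": [0.2,0.88,0],"roll": 0,"fingers": -1},
    {"slide": [0,0,0],"roll": 0,"fingers": -1},
    {"slide": [0,0,0],"roll": 0,"fingers": -1},
  ],
)

```text
t: 14.88
tool_pos: [0.5763, 0.1531, 0.0841]
orientation: [-0.001, 1.571, 0.0]
force: [0.4, 0.3, 0.0]
opening: 0.0074
```

Run:
```python
from h import *
np.set_printoptions(precision=4,suppress=True)
im=robot.read_camera("top")
s=robot.read_state();print(s['t'],s['tool_pos'],s['opening'])
for n in ("near_batten_left_end","near_batten_right_end"):
  for r in robot.mark_of("top",n)[:2]: print(n,r["p"],r["point"],ray("top",r["point"],.03))
b=cv2.resize(im[160:275,165:385],None,fx=3.6,fy=3.6,interpolation=cv2.INTER_CUBIC);cv2.imwrite("pics/crop5.png",b[:,:,::-1])
```

```text
14.925 [0.5763 0.1528 0.0842] 0.0037462559013471306
near_batten_left_end 0.59 [224.3, 204.2] [[0.5658 0.1187 0.03  ]]
near_batten_right_end 0.8 [318.4, 202.7] [[ 0.57   -0.1335  0.03  ]]
near_batten_right_end 0.32 [326.0, 190.1] [[ 0.6041 -0.1542  0.03  ]]
```

View pics/crop5.png

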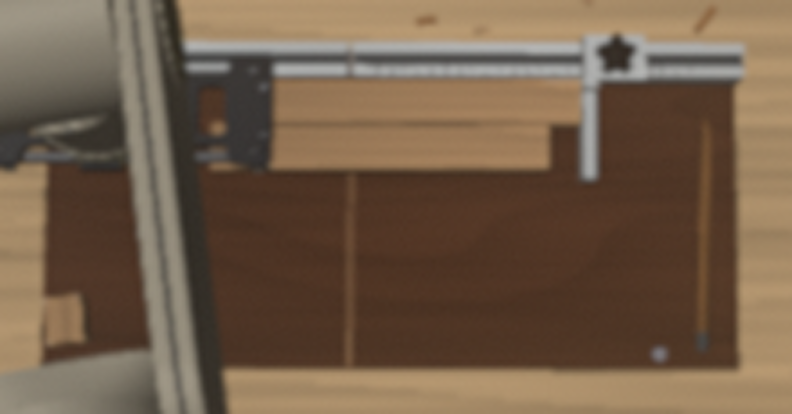

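The two battens lie together. The near one is about 20 mm short of the stop (crop col 550 against 580), so I'll push its left end next.

>>> play_rows(
  plan=[
    {"slide": [-0.03,0,-1],"roll": 0,"fingers": -1},
    {"slide": [0,0,-1],"roll": 0,"fingers": -1},
    {"slide": [0,-0.2,0],"roll": 0,"fingers": -1},
    {"slide": [0,-0.2,0],"roll": 0,"fingers": -1},
    {"slide": [0,-0.2,0],"roll": 0,"fingers": -1},
    {"slide": [0,-0.2,0],"roll": 0,"fingers": -1},
    {"slide": [0,-0.2,0],"roll": 0,"fingers": -1},
    {"slide": [0,-0.15,0],"roll": 0,"fingers": -1},
    {"slide": [0,-0.1,0],"roll": 0,"fingers": -1},
  ],
)

```text
t: 16.15
tool_pos: [0.5757, 0.1159, 0.0243]
orientation: [-0.0, 1.571, 0.0]
force: [-0.2, 1.7, 2.4]
opening: 0.0
```

>>> play_rows(
  plan=[
    {"slide": [0,-0.07,0],"roll": 0,"fingers": -1},
    {"slide": [0,-0.07,0],"roll": 0,"fingers": -1},
    {"slide": [0,-0.05,0],"roll": 0,"fingers": -1},
  ],
)

```text
t: 16.52
tool_pos: [0.5756, 0.1104, 0.0242]
orientation: [-0.0, 1.571, 0.0]
force: [-0.5, 1.8, 2.5]
opening: 0.0004
```

>>> play_rows(
  plan=[
    {"slide": [0,-0.05,0],"roll": 0,"fingers": -1},
    {"slide": [0,-0.05,0],"roll": 0,"fingers": -1},
  ],
)

```text
t: 16.77
tool_pos: [0.5756, 0.1096, 0.0243]
orientation: [0.002, 1.57, 0.003]
force: [0.2, 15.6, 0.4]
opening: 0.0004
```

Contact came at the same y, 0.1096, as for the far batten. Now a final squaring push toward the fence.

>>> play_rows(
  plan=[
    {"slide": [0,0.4,0],"roll": 0,"fingers": -1},
    {"slide": [0,0,1],"roll": 0,"fingers": -1},
    {"slide": [0,0,1],"roll": 0,"fingers": 1},
    {"slide": [-0.3,-0.98,0],"roll": 0,"fingers": 1},
    {"slide": [-0.3,-0.98,0],"roll": 0,"fingers": 1},
    {"slide": [-0.3,-0.98,0],"roll": 0,"fingers": 1},
    {"slide": [-0.3,-0.98,0],"roll": 0,"fingers": 1},
    {"slide": [-0.3,-0.98,0],"roll": 0,"fingers": 1},
    {"slide": [0,0,0],"roll": 0,"fingers": 1},
    {"slide": [0,0,-1],"roll": 0,"fingers": 1},
    {"slide": [0,0,-1],"roll": 0,"fingers": 1},
    {"slide": [0,0,0],"roll": 0,"fingers": 1},
  ],
)

```text
t: 18.27
tool_pos: [0.5281, -0.0265, 0.0216]
orientation: [-0.0, 1.576, 0.001]
force: [0.1, -0.2, 0.8]
opening: 0.0917
```

>>> play_rows(
  plan=[
    {"slide": [0.2,0,0],"roll": 0,"fingers": 1},
    {"slide": [0.1,0,0],"roll": 0,"fingers": 1},
    {"slide": [0.1,0,0],"roll": 0,"fingers": 1},
    {"slide": [0.07,0,0],"roll": 0,"fingers": 1},
  ],
)

```text
t: 18.77
tool_pos: [0.5454, -0.0277, 0.0248]
orientation: [-0.0, 1.57, 0.0]
force: [-0.5, -0.6, -0.0]
opening: 0.0928
```

>>> play_rows(
  plan=[
    {"slide": [0.06,0,0],"roll": 0,"fingers": 1},
    {"slide": [0.06,0,0],"roll": 0,"fingers": 1},
    {"slide": [0.05,0,0],"roll": 0,"fingers": 1},
  ],
)

```text
t: 19.15
tool_pos: [0.5485, -0.0276, 0.024]
orientation: [0.0, 1.574, 0.0]
force: [-11.4, 0.2, 8.5]
opening: 0.0929
```

>>> play_rows(
  plan=[
    {"slide": [-0.4,0,0],"roll": 0,"fingers": 1},
    {"slide": [0,0,1],"roll": 0,"fingers": 1},
    {"slide": [0,0,1],"roll": 0,"fingers": 1},
    {"slide": [-0.3,0,1],"roll": 0,"fingers": 1},
    {"slide": [-0.3,0,1],"roll": 0,"fingers": 1},
    {"slide": [0,0,1],"roll": 0,"fingers": 1},
    {"slide": [0,0,0],"roll": 0,"fingers": 1},
    {"slide": [0,0,0],"roll": 0,"fingers": 1},
  ],
)

```text
t: 20.15
tool_pos: [0.5192, -0.0275, 0.1732]
orientation: [-0.0, 1.572, 0.0]
force: [-0.4, 0.0, 0.1]
opening: 0.0929
```

Run:
```python
from h import *
im=robot.read_camera("wrist")
cv2.imwrite("pics/w2.png",im[:,:,::-1])
b=cv2.resize(im[150:330,60:480],None,fx=1.9,fy=3,interpolation=cv2.INTER_CUBIC);cv2.imwrite("pics/w2c.png",b[:,:,::-1])
im=robot.read_camera("top")
b=cv2.resize(im[160:275,165:385],None,fx=3.6,fy=3.6,interpolation=cv2.INTER_CUBIC);cv2.imwrite("pics/crop6.png",b[:,:,::-1])
```

```text
(no output)
```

View pics/w2.png

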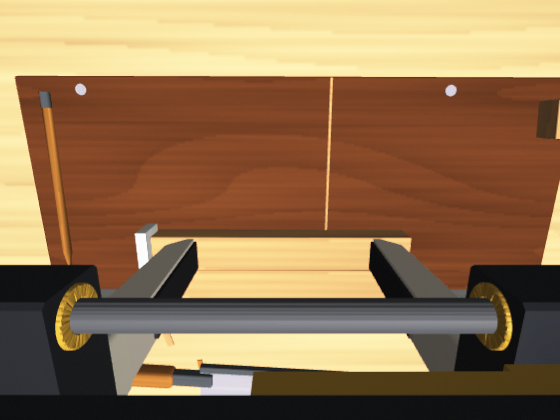

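View pics/w2c.png

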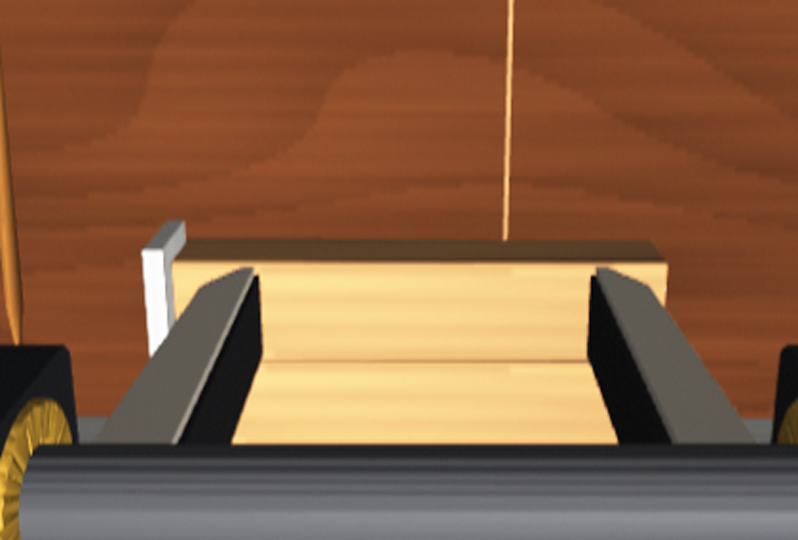

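View pics/crop6.png

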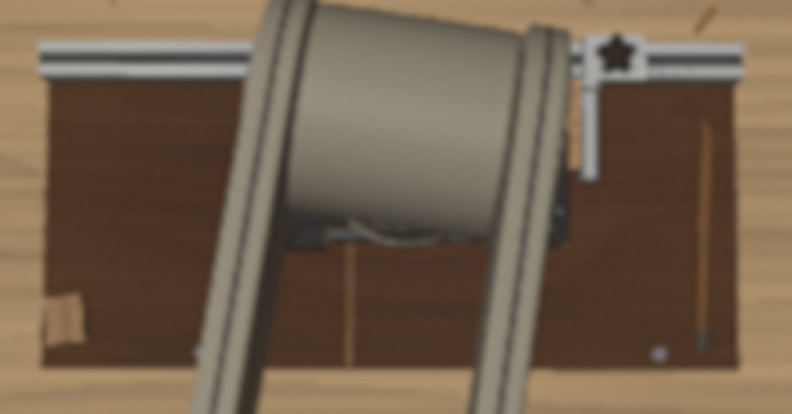

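No gap shows between the battens in the wrist picture, and the near one touches the stop. I'll move the arm aside for an unobstructed look.

>>> play_rows(
  plan=[
    {"slide": [-0.5,0.9,0.5],"roll": 0,"fingers": 1},
    {"slide": [-0.5,0.9,0.5],"roll": 0,"fingers": 1},
    {"slide": [-0.5,0.9,0.5],"roll": 0,"fingers": 1},
    {"slide": [-0.5,0.9,0],"roll": 0,"fingers": 1},
    {"slide": [-0.5,0.9,0],"roll": 0,"fingers": 1},
    {"slide": [-0.5,0.9,0],"roll": 0,"fingers": 1},
    {"slide": [-0.5,0.9,0],"roll": 0,"fingers": 1},
    {"slide": [-0.5,0.9,0],"roll": 0,"fingers": 1},
    {"slide": [-0.5,0.9,0],"roll": 0,"fingers": 1},
    {"slide": [-0.5,0.9,0],"roll": 0,"fingers": 1},
    {"slide": [-0.5,0.9,0],"roll": 0,"fingers": 1},
    {"slide": [-0.5,0.9,0],"roll": 0,"fingers": 1},
    {"slide": [0,0.9,0],"roll": 0,"fingers": 1},
    {"slide": [0,0.9,0],"roll": 0,"fingers": 1},
    {"slide": [0,0,0],"roll": 0,"fingers": 1},
    {"slide": [0,0,0],"roll": 0,"fingers": 1},
  ],
)

```text
t: 22.25
tool_pos: [0.3394, 0.3496, 0.2182]
orientation: [-0.002, 1.572, -0.001]
force: [1.6, -0.5, 0.2]
opening: 0.0934
```

Run:
```python
from h import *
np.set_printoptions(precision=4,suppress=True)
im=robot.read_camera("top"); cv2.imwrite("pics/top7.png",im[:,:,::-1])
b=cv2.resize(im[160:275,165:385],None,fx=3.6,fy=3.6,interpolation=cv2.INTER_CUBIC);cv2.imwrite("pics/crop7.png",b[:,:,::-1])
for n in ("far_batten_left_end","far_batten_right_end","near_batten_left_end","near_batten_right_end"):
  for r in robot.mark_of("top",n)[:2]: print(n,r["p"],r["point"],ray("top",r["point"],.03))
im=robot.read_camera("scene")
b=cv2.resize(im[150:290,205:365],None,fx=4.2,fy=4.2,interpolation=cv2.INTER_CUBIC);cv2.imwrite("pics/sc7.png",b[:,:,::-1])
print(robot.read_state()['t'])
```

```text
far_batten_left_end 0.56 [235.9, 184.6] [[0.6189 0.0882 0.03  ]]
far_batten_right_end 0.62 [324.1, 188.2] [[ 0.6093 -0.1491  0.03  ]]
near_batten_left_end 0.72 [231.0, 200.4] [[0.5761 0.1009 0.03  ]]
near_batten_left_end 0.7 [233.1, 185.0] [[0.6178 0.0957 0.03  ]]
near_batten_right_end 0.96 [326.8, 202.1] [[ 0.5716 -0.156   0.03  ]]
near_batten_right_end 0.66 [279.3, 199.7] [[ 0.578  -0.0286  0.03  ]]
22.55
```

View pics/crop7.png

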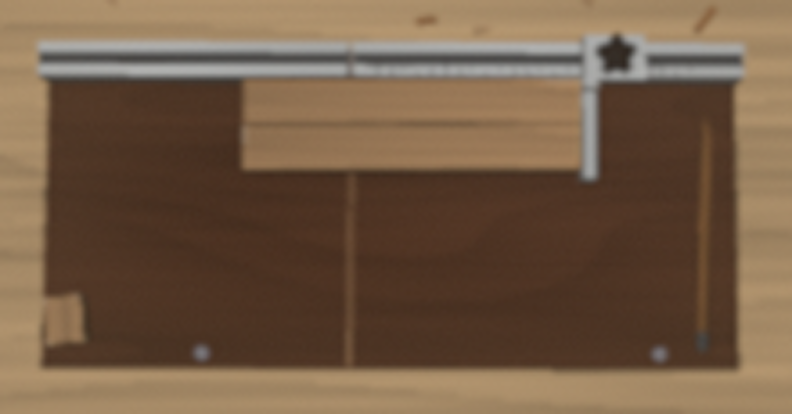

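View pics/sc7.png

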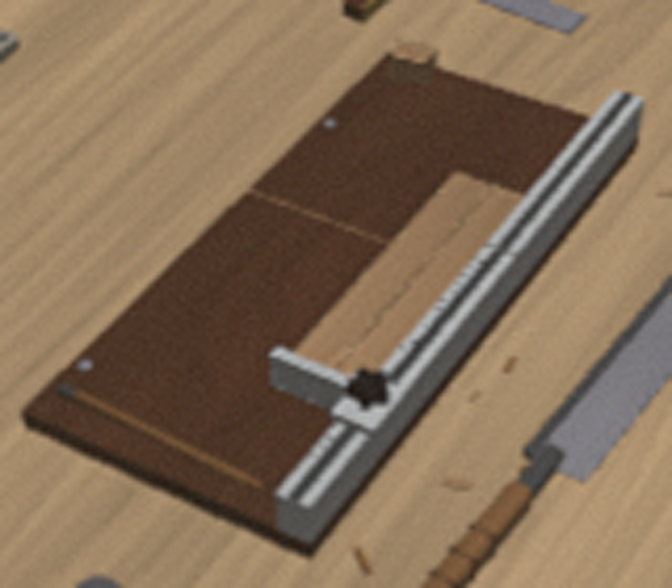

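Both battens lie flush along the fence and against each other, with their left ends level at crop column 243 and both right ends at the stop (col ~581). The offcut, pencil and tools look unmoved, so I'll hand the job in.

Run:
```python
from plant import robot
print(robot.close_job())
```

```text
the job is handed in; nothing more can be done
None
```

I pushed both battens into place and handed the job in at about 22.5 s of the 51 s allowed. `close_job()` returns no verdict, so the result below rests on my own checks.

**What I did:** I squared the far batten against the fence with the two open fingertips and pushed its left end until it met the stop. I did the same with the near batten against the far one, then gave both a last squaring push.

**Checks that agreed:**
- **Ends at the stop:** both end pushes met the stop at the same tool position (y = 0.1096 m, about 15 N). In the last top picture both left ends are level and both right ends touch the stop.
- **Flush to the fence:** the final push met resistance at x = 0.5485 m. That is 34 mm, one batten width, short of where the far batten met the fence. No gap shows in the wrist, top or scene pictures.
- **Other things:** the offcut, pencil and the tools in view look unmoved. I judged this by eye only.

**Check that disagreed:** the trained network's end marks were off from the contact readings:
- The far batten's left end was about 12 mm out in y and 9 mm in x.
- The near batten's right end was about 6 mm out in y.
- The far batten's right end and the near batten's left end fit within about 1 mm.

I trusted the contact readings and the pictures over the marks. The top camera shows about 2.6 mm per pixel, so it cannot confirm the 2.5 mm limits on its own.

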